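# Mix the tan edge paint on the press-to-run mixer

## Task

The tan edge paint has settled and must be mixed on the bench mixer: push its keys fully in one at a time, first green (on), then blue (press-to-run), then yellow (slow), and never the red stop key. Then stand the tan bottle upright in the mixer's sprung ring cradle, press it down with the cradle until the cradle is all the way down, and finish while still gripping or pushing the bottle so that it stays pressed down; do not let go. Leave the navy and burgundy bottles where they stand.

Things in the scene. Friction and masses are not known exactly. Their poses are not given: they have to be found in the camera images.
- mixer: off-white bench mixer with a black key panel, fixed to the table, 210 (x) x 205 (y) mm, 48 mm high; origin under its centre on the table, x from the panel (front) to the cradle (back), y to the left. Keys in a row at x = -68 mm: green at y = +66 mm, blue +22, yellow -22, red -66. Cradle axis at x = +35, y = 0 mm, on a round turret 62 mm high. The motor is not simulated
- cradle_seat (a point): centre of the inner floor of the sprung ring cradle: a black round cup, bore 55 mm, 19 mm deep, mouth flaring to about 66 mm, outer rim 78 mm across; z up along its axis. Seat floor is 85 mm above the table when up; it sinks with the cradle. Three guide pins with springs stand 48 mm from the axis, their tops 91 mm above the table
- cradle (a joint): how far the cradle is pressed down: 0 up, 0.014 (m) at its bottom stop; springs push it up with about 5 N at the top rising to about 13 N at the bottom; a bottle's weight alone does not sink it. It counts as down beyond 0.010
- green_key_top (a point): green round push key on the mixer's front panel, cap 24 mm across; this point is the centre of the cap's top face, which stands 10 mm above the panel when released. Switches the mixer on: first.
- blue_key_top (a point): blue round push key on the mixer's front panel, cap 24 mm across; this point is the centre of the cap's top face, which stands 10 mm above the panel when released. Press-to-run mode: second.
- yellow_key_top (a point): yellow round push key on the mixer's front panel, cap 24 mm across; this point is the centre of the cap's top face, which stands 10 mm above the panel when released. Slow speed: third.
- red_key_top (a point): red round push key on the mixer's front panel, cap 24 mm across; this point is the centre of the cap's top face, which stands 10 mm above the panel when released. Stop: must not be pushed.
- green_key (a joint): travel of the green key: 0 released, 0.005 (m) fully in; it moves straight down, needs about 5 N to be fully in and springs back; it counts as pushed beyond 0.0035 with the other keys released (below 0.002)
- blue_key (a joint): travel of the blue key: 0 released, 0.005 (m) fully in; it moves straight down, needs about 5 N to be fully in and springs back; it counts as pushed beyond 0.0035 with the other keys released (below 0.002)
- yellow_key (a joint): travel of the yellow key: 0 released, 0.005 (m) fully in; it moves straight down, needs about 5 N to be fully in and springs back; it counts as pushed beyond 0.0035 with the other keys released (below 0.002)
- red_key (a joint): travel of the red stop key: 0 released, 0.005 (m) fully in; must stay below 0.0025
- tan_bottle_mid (a point): bottle of tan (light orange-brown) edge paint, the one to mix: round closed plastic bottle, straight body 50 mm across from 4 to 70 mm above its foot, sloping tan shoulder, tan screw cap 31 mm across, 104 mm tall in all, about 0.2 kg, pale label with a tan stripe; this point is on its axis half-way up, 52 mm above its foot; z is its axis
- tan_bottle: the same tan bottle; origin at the centre of its foot, z up along its axis
- navy_bottle_mid (a point): bottle of navy (dark blue) edge paint, to be left alone: round closed plastic bottle, straight body 50 mm across from 4 to 70 mm above its foot, sloping navy shoulder, navy screw cap 31 mm across, 104 mm tall in all, about 0.2 kg, pale label with a navy stripe; this point is on its axis half-way up, 52 mm above its foot; z is its axis
- burgundy_bottle_mid (a point): bottle of burgundy (dark red) edge paint, to be left alone: round closed plastic bottle, straight body 50 mm across from 4 to 70 mm above its foot, sloping burgundy shoulder, burgundy screw cap 31 mm across, 104 mm tall in all, about 0.2 kg, pale label with a burgundy stripe; this point is on its axis half-way up, 52 mm above its foot; z is its axis
There are look-alikes about, which are no part of the job. Leave any turquoise look-alike of the tan_bottle alone.

How it is judged:
By the outcome, as a careful person would: the job done as asked, in the order asked, and still so for the second after the job is handed in, while the arm keeps its last pose, push and grip.
It also fails if it takes over 64 s, if anything falls off the work surface, if the arm or the gripper's body presses on something with over 40 N, if the wrist force passes 120 N, or if a joint passes its speed limit or range.

## Robot

A 6-joint arm with a two-finger parallel gripper is mounted at the origin on the work surface; the furniture and walls round the work are solid. World frame = base frame: x ahead of the robot, y to its left, z up, the work surface at z = 0. Lengths are in m, angles in rad, forces in N, time in s.
With the tool pointing down it reaches from about 0.3 to 0.825 m from the base axis. Payload 5.4 kg.
Tool frame: the origin (TCP) lies at the very end of the fingers, on their centre line; the grasp point (between the pads) lies 19 mm behind it; z points along the fingers, y is the line along which they close (so a half turn about z gives the same grasp; the last joint's range is limited). The gripper opens to 92 mm and grips with 3 to 60 N. Pads are 20 mm wide; open, the fingers measure 128 mm over their backs; the gripper's body (75 mm by 189 mm) begins 69 mm behind the grasp point.
Start: joints at [-1.426, 0.158, 1.597, -0, 1.386, -0.21], TCP at [0.2, -0.539, 0.189] pointing down, gripper open.
Joint ranges: [-2.91, 2.91], [-0.94, 2.29], [0.18, 2.7], [-1.29, 4.43], [0.17, 2.64], [-3, 3]. Speed limits (rad/s): [2.57, 2.57, 3.14, 3.14, 3.14, 3.14].

## Interface

Orientations are given as a 3x3 rotation matrix whose columns are the frame's x, y, z axes.
In Python, from workcell import * gives the robot as it stands.
- The arm moves only by the tool apply_moves, never from a script. Its argument "moves" is a list of rows, each a list of 3 entries, a list of its own where there are three numbers: the finger opening in m, from 0 to 0.0919, then the shift along the tool's x, y, z in m, then the turn about the tool's z in degrees. In form: [[fingers, [tx, ty, tz], spin], ...]. A call has 1 to 5 rows; each row shifts and turns the commanded pose from where the row before left it, along the tool's axes as they then stand; what a row does not reach is not made up. A row lasts 1/8 s, in which the tool goes at most 62.5 mm and 10.7 degrees, less where a joint would pass 70% of its speed; a pose out of reach is approached as far as the arm can. A call with a gripper value outside its range is refused whole. The fingers move at their own pace and stop on an object; the grip force is fixed at half the most. Time passes only in rows, so rows that do not move let the fingers close. It gives the time, the measured TCP pose, the force, the opening and the grip force at its end, in the units of the state.
- read_state(): the state, without advancing time (a new reading comes with each control period).
- read_camera(name): name is "side" or "top" or "wrist"; returns the picture (420x560x3 uint8, blue, green, red); there is no depth.
- get_calibration(name): a dict with "intrinsics" (3x3 intrinsics, pixels), "D" ([k1, k2, p1, p2, k3] as OpenCV has them; the pictures are not rectified), "rvec" (rotation vector, rad) and "tvec" (3), from world to camera coordinates, as OpenCV has them. Camera axes: x right, y down, z forward; pixel columns grow to the right and rows downward; lengths in m; the calibration is good to about 2 mm. A picture is of the moment at which its call begins: read the wrist's pose just before it. get_calibration takes no time and is no camera call; for the wrist camera it gives the pose at the moment of the call.
- hand_in(): hands the job in; it is judged then, once.
The state is a dict: "time_s": time; "qpos": joint angles; "qvel": joint speeds; "joint_efforts": joint torques, N m; "position": TCP position; "orientation": TCP orientation; "wrist_force": force on the tool from outside, world axes, zero at the start; "wrist_torque": the same for the moment, N m; "grip_width": finger opening in m; "gripper_force": force on a finger pad.
Only numpy, scipy, OpenCV 4.12 (cv2) and the standard library are available. Lean on these libraries where they do the work, as an engineer would, in place of code of your own. Each camera call takes 0.05 s, during which the arm holds its last target. There are 200 camera calls.

## Working session

There is one attempt and no reset: what is moved stays moved. The work goes in short steps, Python scripts to look and compute and a tool call to move; the robot and the scene stay as the last step left them, time stands still between calls to the robot, and variables do not carry over. Pictures are saved under pics/ and viewed, at most 10 in all, crops included, and the job is handed in when it is done.

Besides the shell and the picture viewer there is one more tool, called after ">>>" by a JSON object that holds its "fn" and its "kwargs". apply_moves: Moves the arm, as the interface text tells. Its arguments: {"type":"object","properties":{"moves":{"type":"array","items":{"type":"array"}}},"required":["moves"]}

```bash
mkdir -p pics; ls; python3 - <<'E'
from workcell import *
import cv2,numpy as np
s=read_state();print(s['time_s'],s['position'],s['orientation'],s['grip_width'])
a=read_camera("top");b=read_camera("side")
cv2.imwrite("pics/top1.png",a);cv2.imwrite("pics/side1.png",b)
for n in("top","side"):print(get_calibration(n))
E
```

```text
pics
0.0 [ 0.19963592 -0.53851474  0.18791904] [[ 9.37709023e-01  3.47421511e-01 -2.85381937e-04]
 [ 3.47421419e-01 -9.37707238e-01  1.86934937e-03]
 [ 3.81847476e-04 -1.85205357e-03 -9.99998212e-01]] 0.09184010386037712
{'intrinsics': array([[429.85554061,   0.        , 278.86953832],
       [  0.        , 429.85554061, 208.75008559],
       [  0.        ,   0.        ,   1.        ]]), 'D': array([-0.13920411,  0.        ,  0.        ,  0.        ,  0.        ]), 'rvec': array([ 2.17741616, -2.18199481,  0.07583602]), 'tvec': array([-0.06137734,  0.54065898,  0.89198193])}
{'intrinsics': array([[401.98381522,   0.        , 274.94591313],
       [  0.        , 401.98381522, 211.81133023],
       [  0.        ,   0.        ,   1.        ]]), 'D': array([-0.08953576,  0.        ,  0.        ,  0.        ,  0.        ]), 'rvec': array([ 0.21035235, -2.74943509,  1.36949934]), 'tvec': array([0.519273  , 0.16187178, 0.96646111])}
```

View pics/top1.png

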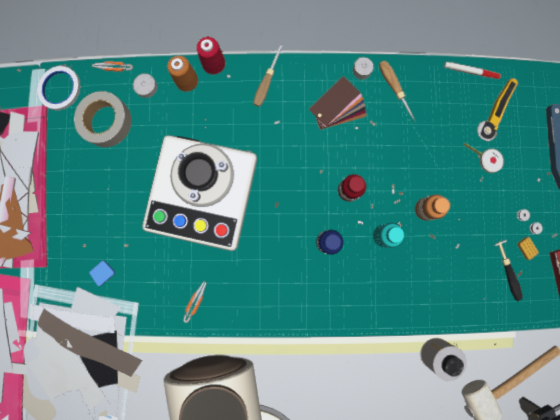

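View pics/side1.png

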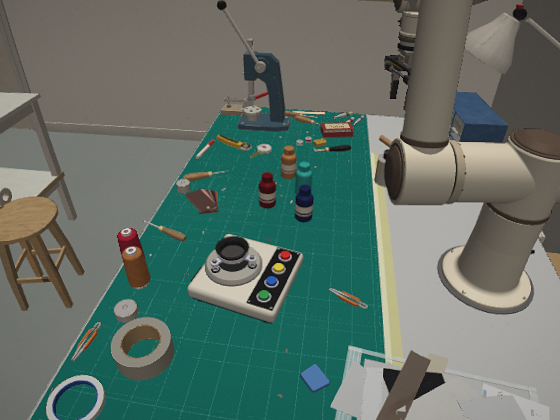

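The top view shows the mixer at about (200,192), with its keys green (160,216), blue (180,221), yellow (200,226) and red (221,230). The tan cap is at (441,204), turquoise at (393,234), navy at (330,241) and burgundy at (353,185). The side view shows the same layout, with the keys at (264,296), (271,282), (278,268) and (285,256).

```bash
cat > h.py <<'E'
import cv2,numpy as np
from workcell import *
def ray(cal,px):
    u=cv2.undistortPoints(np.array([[px]],float),cal['intrinsics'],cal['D'])[0,0]
    R=cv2.Rodrigues(np.array(cal['rvec'],float))[0];t=np.array(cal['tvec'])
    d=R.T@np.array([u[0],u[1],1]);return -R.T@t,d/np.linalg.norm(d)
def plane(cal,px,z):
    o,d=ray(cal,px);return o+d*(z-o[2])/d[2]
def tri(c1,p1,c2,p2):
    o1,d1=ray(c1,p1);o2,d2=ray(c2,p2)
    s=np.linalg.lstsq(np.c_[d1,-d2],o2-o1,rcond=None)[0]
    a,b=o1+d1*s[0],o2+d2*s[1];return (a+b)/2,np.linalg.norm(a-b)
def blob(img,lo,hi,roi):
    x0,y0,x1,y1=roi
    m=cv2.inRange(cv2.cvtColor(img[y0:y1,x0:x1],cv2.COLOR_BGR2HSV),lo,hi)
    n,l,st,c=cv2.connectedComponentsWithStats(m)
    if n<2:return None
    k=1+np.argmax(st[1:,4]);return c[k]+[x0,y0],st[k,:5]+[x0,y0,0,0,0]
H=dict(green=((45,90,60),(85,255,255)),blue=((100,120,80),(125,255,255)),yellow=((22,120,120),(35,255,255)))
E
python3 - <<'E'
from h import *
a=cv2.imread("pics/top1.png");b=cv2.imread("pics/side1.png")
ct,cs=get_calibration("top"),get_calibration("side")
def red(i,r):return blob(np.ascontiguousarray(255-i),(85,0,0),(95,255,255),r)
T=dict(green=(152,208,168,224),blue=(172,213,188,229),yellow=(192,217,209,234))
S=dict(green=(256,288,272,304),blue=(263,274,279,290),yellow=(270,260,286,276))
for k in T:
    p,q=blob(a,*H[k],T[k]),blob(b,*H[k],S[k]);print(k,p,q)
    if p and q:
        print(tri(ct,p[0],cs,q[0]),plane(ct,p[0],.055),plane(cs,q[0],.055))
for n,r in(("bottle",(405,185,460,225)),):
    print(blob(a,(8,90,60),(20,255,255),r))
for px in((441,204),):print(plane(ct,px,.104))
cv2.imwrite("pics/c1.png",np.hstack([cv2.resize(a[180:235,400:460],(480,440),interpolation=2),cv2.resize(b[140:190,270:310],(320,440),interpolation=2)]))
cv2.imwrite("pics/c2.png",np.hstack([cv2.resize(a[130:250,140:260],(400,400),interpolation=2),cv2.resize(b[225:325,185:305],(400,400),interpolation=2)]))
E
```

```text
green (array([159., 216.]), array([154, 211,  11,  11,  97])) (array([263.39772727, 294.51136364]), array([259, 290,  10,  10,  88]))
(array([0.52278967, 0.18363736, 0.0591378 ]), np.float64(0.0008418628461769775)) [0.52345573 0.18488236 0.055     ] [0.5230444  0.18006149 0.055     ]
blue (array([179.34020619, 220.57731959]), array([174, 216,  12,  11,  97])) (array([271.0617284 , 280.17283951]), array([266, 276,  11,  10,  81]))
(array([0.5132694 , 0.1407924 , 0.05960684]), np.float64(0.0009867587364737972)) [0.51398573 0.14194914 0.055     ] [0.51346162 0.13650163 0.055     ]
yellow (array([200.11458333, 225.11458333]), array([195, 220,  11,  11,  96])) (array([278.25      , 266.66176471]), array([273, 263,  11,   9,  68]))
(array([0.50379157, 0.0975764 , 0.06017668]), np.float64(0.0013466956823168055)) [0.50465996 0.09862463 0.055     ] [0.50381297 0.09239909 0.055     ]
(array([435.34387352, 206.52766798]), array([422, 195,  28,  24, 506]))
[ 0.54278091 -0.3815809   0.104     ]
```

View pics/c1.png

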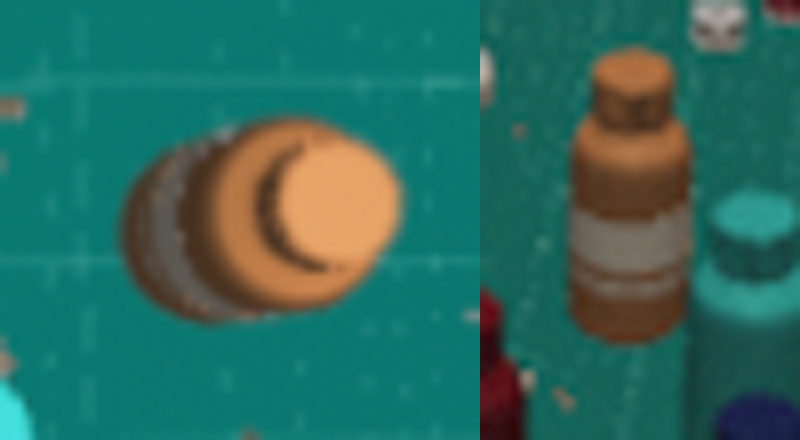

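View pics/c2.png

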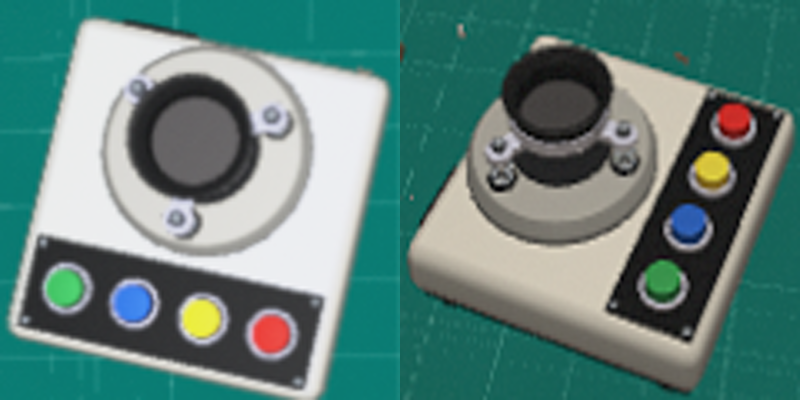

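```bash
cat >> h.py <<'E'
def go(p,yaw=None):
    s=read_state();R=np.array(s['orientation']);P=np.array(s['position'])
    y0=np.degrees(np.arctan2(R[1,0],R[0,0]))
    print('t',round(s['time_s'],2),'pos',P.round(4),'yaw',y0.round(2),'F',np.round(s['wrist_force'],1),'w',round(s['grip_width'],4),'gf',round(float(np.max(s['gripper_force'])),1))
    print('tool delta mm',(R.T@(np.array(p)-P)*1000).round(1),'spin',None if yaw is None else round(y0-yaw,1))
E
python3 - <<'E'
from h import *
ct,cs=get_calibration("top"),get_calibration("side")
a=cv2.imread("pics/top1.png")
K=[plane(ct,p,.0585) for p in((159,216),(179.34,220.58),(200.11,225.11))]
loc=np.array([[-.068,.066],[-.068,.022],[-.068,-.022]]);W=np.array(K)[:,:2]
A=W-W.mean(0);L=loc-loc.mean(0)
th=np.arctan2((L[:,0]*A[:,1]-L[:,1]*A[:,0]).sum(),(L*A).sum())
R=np.array([[np.cos(th),-np.sin(th)],[np.sin(th),np.cos(th)]])
o=W.mean(0)-R@loc.mean(0)
print('yaw',np.degrees(th),'org',o,'cradle',o+R@[.035,0],'keys',W.round(4).tolist())
print('res',W-(loc@R.T+o))
print('cap tri',tri(ct,(442.25,205.4),cs,(289.1,148.2)),plane(ct,(442.25,205.4),.104))
print('rim? top',plane(ct,(140+193/400*120,130+138/400*120),.104), 'seat',plane(ct,(140+195/400*120,130+140/400*120),.085))
go([W[0,0],W[0,1],.085],77.6)
E
```

```text
yaw -12.288103058471428 org [0.57562441 0.10501372] cradle [0.60982255 0.09756476] keys [[0.5232, 0.1839], [0.5138, 0.1411], [0.5045, 0.098]]
res [[ 1.85362940e-05 -1.03863140e-04]
 [-5.46642683e-05  1.26962983e-04]
 [ 3.61279744e-05 -2.30998427e-05]]
cap tri (array([ 0.53921971, -0.38354672,  0.10542571]), np.float64(0.0013582964826267853)) [ 0.54001713 -0.38405072  0.104     ]
rim? top [0.60773929 0.09506322 0.104     ] seat [0.60965321 0.09758471 0.085     ]
t 0.1 pos [ 0.1996 -0.5386  0.188 ] yaw 20.33 F [ 0.8 -0.3 -0.3] w 0.0918 gf 0.0
tool delta mm [ 554.4 -564.9  104.1] spin -57.3
```

>>> {"fn": "apply_moves", "kwargs": {"moves": [[0,[40,-42,0],0],[0,[0.04,-0.042,0],0],[0,[0.04,-0.042,0],0],[0,[0.04,-0.042,0],0],[0,[0.04,-0.042,0],0]]}}

```text
time_s: 0.72
position: [0.3164, -0.2667, 0.1885]
orientation: [[0.938, 0.347, 0.0], [0.347, -0.938, 0.0], [0.0, -0.0, -1.0]]
wrist_force: [0.9, -0.1, -0.3]
grip_width: 0.0439
gripper_force: 0.0
```

One slip of mine: the first row went in as mm instead of m. The per-row limit clamped it and no harm was done. From here on I'll use metres.

>>> {"fn": "apply_moves", "kwargs": {"moves": [[0,[0.04,-0.04,0],0],[0,[0.04,-0.04,0],0],[0,[0.04,-0.04,0],0],[0,[0.04,-0.04,0],0],[0,[0.04,-0.04,0],0]]}}

```text
time_s: 1.35
position: [0.4344, -0.0097, 0.1887]
orientation: [[0.938, 0.347, 0.0], [0.347, -0.938, -0.0], [0.0, 0.0, -1.0]]
wrist_force: [0.6, -0.4, 0.6]
grip_width: 0.0006
gripper_force: 0.0
```

>>> {"fn": "apply_moves", "kwargs": {"moves": [[0,[0,0,0],-10],[0,[0,0,0],-10],[0,[0,0,0],-10],[0,[0,0,0],-10],[0,[0,0,0],-10]]}}

```text
time_s: 1.98
position: [0.4338, -0.0115, 0.1885]
orientation: [[0.331, 0.944, -0.001], [0.944, -0.331, 0.0], [-0.0, -0.001, -1.0]]
wrist_force: [1.0, -0.4, -0.4]
grip_width: 0.0005
gripper_force: 0.0
```

```bash
python3 -c "
from h import *
go([.5232,.1839,.085],77.7)"
```

```text
t 1.98 pos [ 0.4338 -0.0115  0.1885] yaw 70.66 F [ 1.  -0.4 -0.4] w 0.0005 gf 0.0
tool delta mm [213.9  19.8 103.4] spin -7.0
```

>>> {"fn": "apply_moves", "kwargs": {"moves": [[0,[0.05,0.005,0.0],0],[0,[0.055,0.005,0.0],0],[0,[0.055,0.005,0.03],0],[0,[0.054,0.005,0.03],0],[0,[0,0,0.03],-7]]}}

```text
time_s: 2.6
position: [0.5251, 0.1858, 0.0974]
orientation: [[0.213, 0.977, -0.001], [0.977, -0.213, 0.001], [0.0, -0.001, -1.0]]
wrist_force: [-0.3, -1.1, -0.0]
grip_width: 0.0005
gripper_force: 0.0
```

```bash
python3 -c "
from h import *
go([.5232,.1839,.0585],77.7)
c=get_calibration('wrist');im=read_camera('wrist');cv2.imwrite('pics/w1.png',im)
for k in H:
    r=blob(im,*H[k],(0,0,560,420));print(k,r[0],r[1],plane(c,r[0],.0585))"
```

```text
t 2.6 pos [0.5251 0.1858 0.0974] yaw 77.73 F [-0.3 -1.1 -0. ] w 0.0005 gf 0.0
tool delta mm [-2.3 -1.4 38.9] spin 0.0
green [431.55644477 126.17836789] [ 236   36  323  139 8247] [0.636503   0.22976747 0.0585    ]
blue [78.71044304 63.81424051] [  42   27   72   75 3160] [0.42535724 0.31557834 0.0585    ]
yellow [296.83333333 359.5       ] [296 355   2  10  12] [0.51703894 0.07821747 0.0585    ]
```

View pics/w1.png

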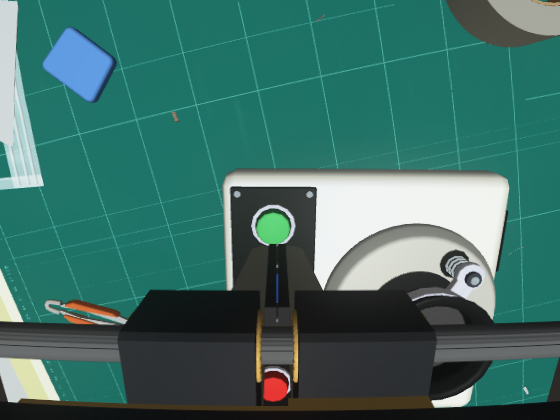

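The wrist view shows the green key at (273,228), just past the closed fingertips at about (277,245). Red is at (273,385).

```bash
python3 -c "
from h import *
go([.5232,.1839,.0585],77.7)
c=get_calibration('wrist');im=cv2.imread('pics/w1.png')
r=blob(im,(45,90,140),(75,255,255),(250,205,300,250));print(r,plane(c,r[0],.0585))
R=cv2.Rodrigues(np.array(c['rvec']))[0]
print(cv2.projectPoints(np.array([[.5232,.1839,.0585],read_state()['position']]),c['rvec'],c['tvec'],c['intrinsics'],c['D'])[0])"
```

```text
t 2.65 pos [0.5214 0.184  0.0928] yaw 77.91 F [-2.8 -0.7 -2.4] w 0.0001 gf 0.0
tool delta mm [ 0.4  2.1 34.3] spin 0.2
(array([272.68606061, 228.21575758]), array([256, 213,  34,  31, 825])) [0.51790695 0.18393326 0.0585    ]
[[[280.44009763 226.69552816]]

 [[277.46287904 244.46146093]]]
```

>>> {"fn": "apply_moves", "kwargs": {"moves": [[0,[0,0.001,0.02],0],[0,[0,0,0.012],0],[0,[0,0,0],0],[0,[0,0,0],0]]}}

```text
time_s: 3.15
position: [0.5265, 0.1825, 0.068]
orientation: [[0.22, 0.975, 0.001], [0.975, -0.22, 0.0], [0.0, 0.001, -1.0]]
wrist_force: [0.1, 0.2, -0.8]
grip_width: 0.0003
gripper_force: 0.0
```

```bash
python3 -c "
from h import *
go([.5228,.1839,.0535],77.7)"
```

```text
t 3.15 pos [0.5265 0.1825 0.068 ] yaw 77.28 F [ 0.1  0.2 -0.8] w 0.0003 gf 0.0
tool delta mm [ 0.5 -3.9 14.5] spin -0.4
```

>>> {"fn": "apply_moves", "kwargs": {"moves": [[0,[0,-0.004,0.006],0],[0,[0,0,0.005],0],[0,[0,0,0.003],0],[0,[0,0,0],0],[0,[0,0,0],0]]}}

```text
time_s: 3.78
position: [0.5221, 0.1835, 0.0531]
orientation: [[0.219, 0.976, 0.0], [0.976, -0.219, -0.0], [0.0, 0.0, -1.0]]
wrist_force: [-0.3, 1.1, 0.3]
grip_width: 0.0002
gripper_force: 0.0
```

>>> {"fn": "apply_moves", "kwargs": {"moves": [[0,[0,0,0.001],0],[0,[0,0,0.001],0],[0,[0,0,0],0]]}}

```text
time_s: 4.15
position: [0.5219, 0.1835, 0.051]
orientation: [[0.219, 0.976, -0.0], [0.976, -0.219, -0.0], [-0.0, -0.0, -1.0]]
wrist_force: [0.1, 0.4, 0.6]
grip_width: 0.0004
gripper_force: 0.0
```

```bash
python3 -c "
from h import *
b=read_camera('side');cv2.imwrite('pics/s2.png',cv2.resize(b[200:330,180:340],(800,600),interpolation=2))
go([.5228,.1839,.0535],77.7)"
```

```text
t 4.2 pos [0.5219 0.1836 0.051 ] yaw 77.33 F [0.2 0.6 0. ] w 0.0002 gf 0.0
tool delta mm [ 0.5  0.8 -2.5] spin -0.4
```

View pics/s2.png

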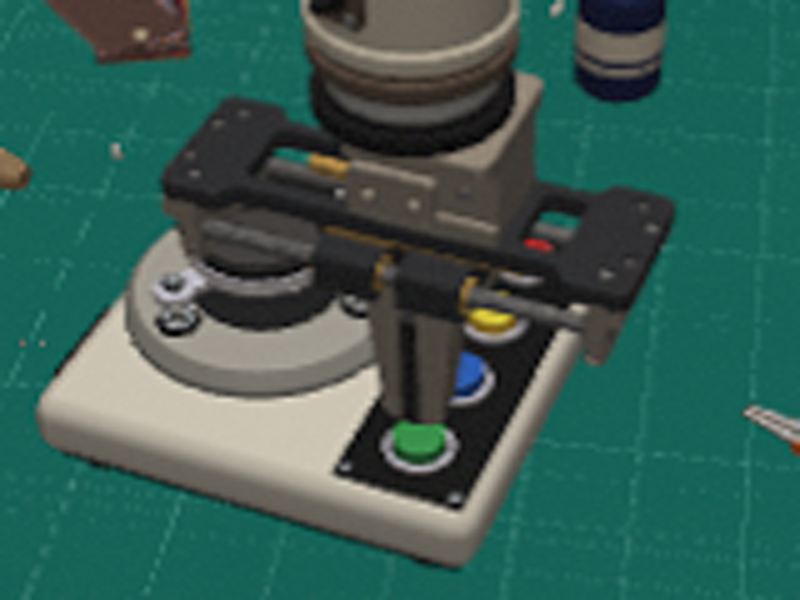

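The side crop shows the fingertips at (418,415), above and behind the green cap centre (418,438), so they aren't fully over it or touching it. I'll compare this with projected points.

```bash
python3 -c "
from h import *
P=np.array(read_state()['position'])
R=np.array(read_state()['orientation'])
c=get_calibration('side');n=np.array([*[P+R@d for d in([0,0,0],[.01,.018,0],[.01,-.018,0],[-.01,.018,0])],[.5228,.1839,.0585],[.5228,.1839,.0535],[.5228,.1839,.048]])
q=cv2.projectPoints(n,c['rvec'],c['tvec'],c['intrinsics'],c['D'])[0][:,0]
print(q.round(1), ((q-[180,200])*[5,600/130]).round(0))
im=read_camera('side');print(blob(im,*H['green'],S:=(250,280,280,310)))
o=cv2.imread('pics/side1.png');print(blob(o,*H['green'],S))
c=get_calibration('wrist');im=read_camera('wrist');cv2.imwrite('pics/w2.png',im)
r=blob(im,(45,90,140),(75,255,255),(240,195,320,270));print(r,plane(c,r[0],.0585),plane(c,r[0],.05))
"
```

```text
[[263.6 297.1]
 [254.  298. ]
 [269.8 302.9]
 [257.7 291.4]
 [263.2 294.8]
 [263.2 296.4]
 [263.2 298.1]] [[418. 448.]
 [370. 452.]
 [449. 475.]
 [389. 422.]
 [416. 437.]
 [416. 445.]
 [416. 453.]]
(array([263.30263158, 295.14473684]), array([259, 291,  10,   9,  76]))
(array([263.39772727, 294.51136364]), array([259, 290,  10,  10,  88]))
(array([276.34747475, 237.9979798 ]), array([256, 229,  41,  18, 495])) [0.52278393 0.18992507 0.0585    ] [0.52215612 0.18715109 0.05      ]
```

```bash
python3 -c "
from h import *
a=cv2.imread('pics/w2.png')
P=np.array(read_state()['position']);c=get_calibration('wrist')
b=read_camera('side');cs=get_calibration('side')
R=np.array(read_state()['orientation'])
n=np.array([P,P+R@[.01,0,0],P-R@[0,0,.019]])
for i,cc in((a,c),(b,cs)):
  q=cv2.projectPoints(n,cc['rvec'],cc['tvec'],cc['intrinsics'],cc['D'])[0][:,0];print(q.round(1).tolist())
cv2.imwrite('pics/m2.png',np.hstack([cv2.resize(a[200:300,230:330],(400,400),interpolation=2),cv2.resize(b[265:315,238:288],(400,400),interpolation=0)]))
"
```

```text
[[277.5, 244.5], [277.5, 227.9], [277.6, 256.6]]
[[263.6, 297.0], [261.8, 300.4], [263.5, 291.0]]
```

View pics/m2.png

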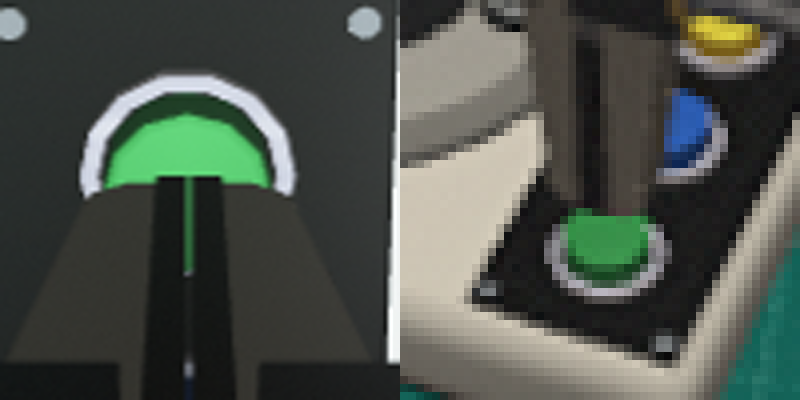

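Both views put the visible fingertips about 20–25 mm higher than the reported TCP. The side view shows them ending at (263,291), where the projection says (263,297), and the wrist force is about 0. They haven't reached the key yet, so I'll descend step by step, watching the force.

>>> {"fn": "apply_moves", "kwargs": {"moves": [[0,[0,0,0.003],0],[0,[0,0,0.002],0],[0,[0,0,0],0]]}}

```text
time_s: 4.72
position: [0.5217, 0.1835, 0.0457]
orientation: [[0.219, 0.976, -0.001], [0.976, -0.219, -0.0], [-0.0, -0.001, -1.0]]
wrist_force: [-0.6, -0.5, 0.1]
grip_width: 0.0004
gripper_force: 0.0
```

>>> {"fn": "apply_moves", "kwargs": {"moves": [[0,[0,0,0.003],0],[0,[0,0,0.001],0],[0,[0,0,0],0]]}}

```text
time_s: 5.1
position: [0.5219, 0.1835, 0.0419]
orientation: [[0.219, 0.976, -0.0], [0.976, -0.219, -0.0], [-0.0, -0.0, -1.0]]
wrist_force: [0.6, 0.7, 0.7]
grip_width: 0.0006
gripper_force: 0.0
```

>>> {"fn": "apply_moves", "kwargs": {"moves": [[0,[0,0,0.002],0],[0,[0,0,0.001],0],[0,[0,0,0],0]]}}

```text
time_s: 5.48
position: [0.5219, 0.1835, 0.0389]
orientation: [[0.219, 0.976, -0.0], [0.976, -0.219, -0.0], [-0.0, -0.0, -1.0]]
wrist_force: [0.1, -0.1, -0.2]
grip_width: 0.0004
gripper_force: 0.0
```

>>> {"fn": "apply_moves", "kwargs": {"moves": [[0,[0,0,0.002],0],[0,[0,0,0.001],0],[0,[0,0,0],0]]}}

```text
time_s: 5.85
position: [0.5219, 0.1835, 0.0359]
orientation: [[0.219, 0.976, -0.0], [0.976, -0.219, -0.0], [-0.0, -0.0, -1.0]]
wrist_force: [0.8, 0.6, -0.9]
grip_width: 0.0003
gripper_force: 0.0
```

```bash
python3 -c "
from h import *
go([.5228,.1839,.0535],77.7)
a=read_camera('wrist');b=read_camera('side')
cv2.imwrite('pics/m3.png',np.hstack([cv2.resize(a[200:300,230:330],(400,400),interpolation=2),cv2.resize(b[265:315,238:288],(400,400),interpolation=0)]))
"
```

```text
t 5.85 pos [0.5219 0.1835 0.0359] yaw 77.33 F [ 0.8  0.6 -0.9] w 0.0003 gf 0.0
tool delta mm [  0.6   0.8 -17.6] spin -0.4
```

View pics/m3.png

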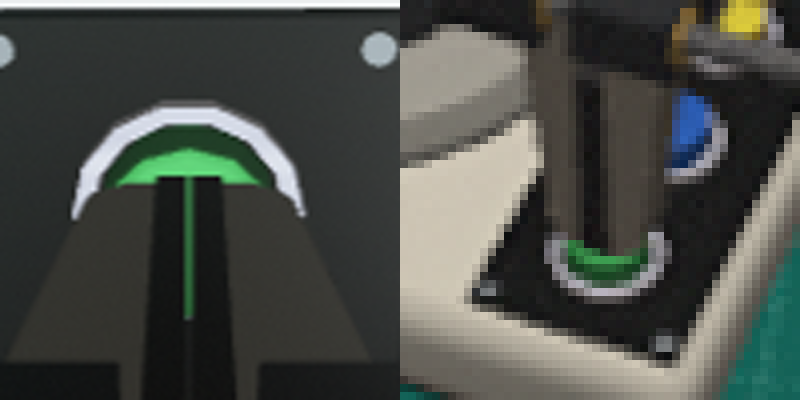

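The fingertips are now just above the green cap: tip edge at (263,296) against about (262,298) for contact. Before going lower, I'll turn the gripper a quarter turn so its wide body stays clear of the cradle.

>>> {"fn": "apply_moves", "kwargs": {"moves": [[0,[0,0,0],10],[0,[0,0,0],10],[0,[0,0,0],10],[0,[0,0,0],10],[0,[0,0,0],10]]}}

```text
time_s: 6.58
position: [0.5221, 0.1835, 0.0362]
orientation: [[0.891, 0.454, 0.0], [0.454, -0.891, 0.0], [0.0, 0.0, -1.0]]
wrist_force: [-0.5, 0.4, 0.6]
grip_width: 0.0002
gripper_force: 0.0
```

>>> {"fn": "apply_moves", "kwargs": {"moves": [[0,[0,0,0],10],[0,[0,0,0],10],[0,[0,0,0],10],[0,[0,0,0],10],[0,[0,0,0],0]]}}

```text
time_s: 7.2
position: [0.522, 0.1835, 0.0361]
orientation: [[0.976, -0.218, 0.0], [-0.218, -0.976, -0.0], [0.0, -0.0, -1.0]]
wrist_force: [1.7, 0.0, -0.7]
grip_width: 0.0004
gripper_force: 0.0
```

```bash
python3 -c "
from h import *
go([.5228,.1839,.030],-12.3)
"
```

```text
t 7.2 pos [0.522  0.1835 0.0361] yaw -12.56 F [ 1.7  0.  -0.7] w 0.0004 gf 0.0
tool delta mm [ 0.7 -0.5  6.1] spin -0.3
```

>>> {"fn": "apply_moves", "kwargs": {"moves": [[0,[0.001,0,0.002],0],[0,[0,0,0.001],0],[0,[0,0,0],0]]}}

```text
time_s: 7.58
position: [0.5231, 0.1834, 0.0332]
orientation: [[0.976, -0.219, 0.0], [-0.219, -0.976, 0.0], [0.0, -0.0, -1.0]]
wrist_force: [-0.6, 0.5, 2.5]
grip_width: 0.0006
gripper_force: 1.1
```

>>> {"fn": "apply_moves", "kwargs": {"moves": [[0,[0,0,0.002],0],[0,[0,0,0],0]]}}

```text
time_s: 7.82
position: [0.5232, 0.1834, 0.0312]
orientation: [[0.976, -0.219, 0.0], [-0.219, -0.976, 0.0], [0.0, -0.0, -1.0]]
wrist_force: [-1.3, 1.3, 4.2]
grip_width: 0.0004
gripper_force: 1.8
```

>>> {"fn": "apply_moves", "kwargs": {"moves": [[0,[0,0,0.002],0],[0,[0,0,0],0]]}}

```text
time_s: 8.07
position: [0.5232, 0.1834, 0.0296]
orientation: [[0.976, -0.219, 0.0], [-0.219, -0.976, 0.0], [0.0, -0.0, -1.0]]
wrist_force: [-1.8, -0.2, 7.5]
grip_width: 0.0004
gripper_force: 3.7
```

>>> {"fn": "apply_moves", "kwargs": {"moves": [[0,[0,0,0.002],0],[0,[0,0,0],0]]}}

```text
time_s: 8.32
position: [0.5233, 0.1834, 0.0294]
orientation: [[0.976, -0.219, -0.0], [-0.219, -0.976, -0.0], [-0.0, 0.0, -1.0]]
wrist_force: [-9.1, -1.7, 20.3]
grip_width: 0.0004
gripper_force: 9.9
```

Green bottomed out: 20 N at reported z 0.029. First contact was at about z 0.0346, so the real tip is about 24 mm above the reported TCP. Blue is next.

>>> {"fn": "apply_moves", "kwargs": {"moves": [[0,[0,0,-0.014],0],[0,[0,0,0],0],[0,[0,0.022,0],0],[0,[0,0.022,0],0],[0,[0,0,0.004],0]]}}

```text
time_s: 8.95
position: [0.5128, 0.1395, 0.0362]
orientation: [[0.975, -0.221, -0.001], [-0.221, -0.975, -0.0], [-0.001, 0.0, -1.0]]
wrist_force: [-0.2, 1.0, -0.1]
grip_width: 0.0002
gripper_force: 0.0
```

>>> {"fn": "apply_moves", "kwargs": {"moves": [[0,[0,0,0.003],0],[0,[0,0,0.002],0],[0,[0,0,0.002],0],[0,[0,0,0.001],0],[0,[0,0,0],0]]}}

```text
time_s: 9.57
position: [0.5131, 0.1407, 0.0296]
orientation: [[0.976, -0.219, -0.001], [-0.219, -0.976, 0.0], [-0.001, 0.0, -1.0]]
wrist_force: [-4.3, -0.6, 6.9]
grip_width: 0.0004
gripper_force: 3.9
```

```bash
python3 -c "
from h import *
go([.5138,.1411,.029],-12.3)
"
```

```text
t 9.57 pos [0.5131 0.1407 0.0296] yaw -12.64 F [-4.3 -0.6  6.9] w 0.0004 gf 3.9
tool delta mm [ 0.6 -0.5  0.6] spin -0.3
```

>>> {"fn": "apply_moves", "kwargs": {"moves": [[0,[0,0,0.0015],0],[0,[0,0,0],0]]}}

```text
time_s: 9.82
position: [0.5132, 0.1407, 0.0294]
orientation: [[0.976, -0.219, -0.001], [-0.219, -0.976, -0.0], [-0.001, 0.0, -1.0]]
wrist_force: [-8.5, -1.2, 17.4]
grip_width: 0.0009
gripper_force: 8.8
```

>>> {"fn": "apply_moves", "kwargs": {"moves": [[0,[0,0,-0.014],0],[0,[0,0,0],0],[0,[0,0.022,0],0],[0,[0,0.022,0],0],[0,[0,0,0.004],0]]}}

```text
time_s: 10.45
position: [0.5035, 0.0968, 0.0371]
orientation: [[0.975, -0.221, 0.0], [-0.221, -0.975, 0.0], [-0.0, -0.0, -1.0]]
wrist_force: [-0.0, 0.3, -0.2]
grip_width: 0.0007
gripper_force: 0.0
```

>>> {"fn": "apply_moves", "kwargs": {"moves": [[0,[0,0,0.003],0],[0,[0,0,0.002],0],[0,[0,0,0.002],0],[0,[0,0,0.002],0],[0,[0,0,0],0]]}}

```text
time_s: 11.08
position: [0.5036, 0.0979, 0.0296]
orientation: [[0.976, -0.219, -0.001], [-0.219, -0.976, 0.0], [-0.001, -0.0, -1.0]]
wrist_force: [-5.5, -0.6, 11.3]
grip_width: 0.0006
gripper_force: 5.7
```

```bash
python3 -c "
from h import *
go([.5045,.098,.029],-12.3)
"
```

```text
t 11.07 pos [0.5036 0.0979 0.0296] yaw -12.65 F [-5.5 -0.6 11.3] w 0.0006 gf 5.7
tool delta mm [ 0.9 -0.3  0.6] spin -0.3
```

Yellow bottomed out as well (11 N). Now lift and go to the bottle.

>>> {"fn": "apply_moves", "kwargs": {"moves": [[0,[0,0,-0.01],0],[0,[0,0,-0.04],0],[0,[0,0,-0.05],0],[0.09,[0,0,-0.05],0],[0.09,[0,0,0],0]]}}

```text
time_s: 11.7
position: [0.5072, 0.0976, 0.1835]
orientation: [[0.976, -0.219, 0.01], [-0.219, -0.976, -0.0], [0.01, -0.002, -1.0]]
wrist_force: [0.3, 0.5, -0.0]
grip_width: 0.0184
gripper_force: 0.0
```

```bash
python3 -c "
from h import *
ct=get_calibration('top');t=plane(ct,(393,234),.104);b=np.array([.5396,-.3838,.18]);print(t)
d=t-b;print(np.degrees(np.arctan2(d[1],d[0])))
for p in((330,241),(353,185)):print(plane(ct,p,.104))
go(b,0)
"
```

```text
[ 0.48463813 -0.28384959  0.104     ]
118.80601601863577
[ 0.4718398  -0.16109199  0.104     ]
[ 0.58008799 -0.20708909  0.104     ]
t 11.7 pos [0.5072 0.0976 0.1835] yaw -12.66 F [ 0.3  0.5 -0. ] w 0.0184 gf 0.0
tool delta mm [137.1 462.6   3.9] spin -12.7
```

>>> {"fn": "apply_moves", "kwargs": {"moves": [[0.0915,[0.017,0.057,0],0],[0.0915,[0.017,0.057,0],0],[0.0915,[0.017,0.057,0],0],[0.0915,[0.017,0.057,0],0],[0.0915,[0.017,0.057,0],0]]}}

```text
time_s: 12.32
position: [0.5235, -0.2006, 0.177]
orientation: [[0.976, -0.219, -0.001], [-0.219, -0.976, 0.001], [-0.001, -0.001, -1.0]]
wrist_force: [0.4, -0.2, -0.4]
grip_width: 0.0684
gripper_force: 0.0
```

>>> {"fn": "apply_moves", "kwargs": {"moves": [[0.0915,[0.017,0.057,0],0],[0.0915,[0.017,0.057,0],0],[0.0915,[0.017,0.057,0],0],[0.0915,[0,0,0],0],[0.0915,[0,0,0],0]]}}

```text
time_s: 12.95
position: [0.5359, -0.3762, 0.177]
orientation: [[0.976, -0.219, -0.001], [-0.219, -0.976, 0.002], [-0.002, -0.002, -1.0]]
wrist_force: [0.1, 0.6, -0.8]
grip_width: 0.0917
gripper_force: 0.0
```

```bash
python3 -c "
from h import *
go([.5396,-.3838,.12],-12.6)
c=get_calibration('wrist');im=read_camera('wrist');cv2.imwrite('pics/w4.png',im)
P=np.array([[.5396,-.3838,.104],[.5396,-.3838,.05]])
print(cv2.projectPoints(P,c['rvec'],c['tvec'],c['intrinsics'],c['D'])[0][:,0])
"
```

```text
t 12.95 pos [ 0.5359 -0.3762  0.177 ] yaw -12.67 F [ 0.1  0.6 -0.8] w 0.0917 gf 0.0
tool delta mm [ 5.3  6.7 57. ] spin -0.1
[[284.95722661 206.14521146]
 [283.81171433 192.3166055 ]]
```

View pics/w4.png

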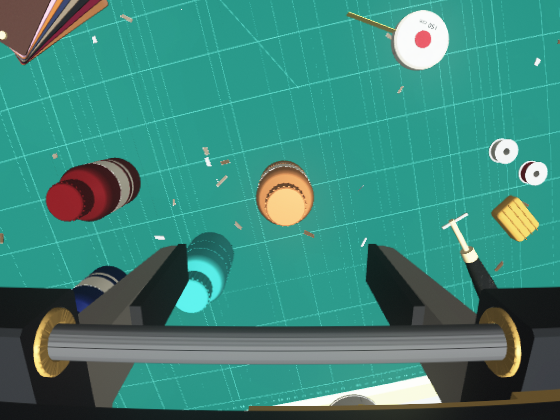

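The wrist view shows the tan cap at (285,205), matching the predicted (285,206). Turquoise at (195,290) is clear of the fingers. Move over the bottle and descend.

>>> {"fn": "apply_moves", "kwargs": {"moves": [[0.0915,[0.005,0.0065,0.03],0],[0.0915,[0,0,0.03],0],[0.0915,[0,0,0],0],[0.0915,[0,0,0],0]]}}

```text
time_s: 13.5
position: [0.5406, -0.3842, 0.1201]
orientation: [[0.976, -0.218, 0.001], [-0.218, -0.976, -0.001], [0.002, 0.001, -1.0]]
wrist_force: [0.3, 0.5, -0.1]
grip_width: 0.0914
gripper_force: 0.0
```

```bash
python3 -c "
from h import *
c=get_calibration('wrist');im=read_camera('wrist')
print(blob(im,(8,60,130),(22,255,255),(230,120,340,300)))
go([.5396,-.3838,.008],-12.6)
P=np.array([[.5396,-.3838,.104]])
print(cv2.projectPoints(P,c['rvec'],c['tvec'],c['intrinsics'],c['D'])[0][:,0])
"
```

```text
(array([277.14344503, 225.44385655]), array([ 244,  191,   67,   70, 3402]))
t 13.55 pos [ 0.5408 -0.3848  0.1207] yaw -12.62 F [-0.2  0.2 -0.1] w 0.0915 gf 0.0
tool delta mm [ -1.7  -0.9 112.7] spin -0.0
[[275.61860589 237.494318  ]]
```

>>> {"fn": "apply_moves", "kwargs": {"moves": [[0.0915,[-0.001,-0.001,0.03],0],[0.0915,[0,0,0.03],0],[0.0915,[0,0,0.02],0],[0.0915,[0,0,0],0]]}}

```text
time_s: 14.05
position: [0.5385, -0.3828, 0.0377]
orientation: [[0.976, -0.219, -0.001], [-0.219, -0.976, 0.001], [-0.002, -0.001, -1.0]]
wrist_force: [0.4, -0.0, 1.2]
grip_width: 0.0913
gripper_force: 0.0
```

>>> {"fn": "apply_moves", "kwargs": {"moves": [[0.0915,[0,0,0.012],0],[0.0915,[0,0,0.01],0],[0.0915,[0,0,0.008],0],[0.0915,[0,0,0],0],[0.0915,[0,0,0],0]]}}

```text
time_s: 14.68
position: [0.5392, -0.3837, 0.0089]
orientation: [[0.976, -0.219, 0.0], [-0.219, -0.976, -0.0], [0.0, 0.0, -1.0]]
wrist_force: [-0.1, 0.8, 0.1]
grip_width: 0.0916
gripper_force: 0.0
```

>>> {"fn": "apply_moves", "kwargs": {"moves": [[0.04,[0,0,0],0],[0.04,[0,0,0],0],[0.04,[0,0,0],0],[0.04,[0,0,0],0],[0.04,[0,0,0],0]]}}

```text
time_s: 15.3
position: [0.539, -0.3836, 0.0086]
orientation: [[0.976, -0.219, -0.0], [-0.219, -0.976, -0.0], [0.0, 0.0, -1.0]]
wrist_force: [-0.1, -0.2, 0.1]
grip_width: 0.0494
gripper_force: 30.0
```

>>> {"fn": "apply_moves", "kwargs": {"moves": [[0.04,[0,0,0],0],[0.04,[0,0,0],0],[0.04,[0,0,0],0],[0.04,[0,0,-0.005],0],[0.04,[0,0,0],0]]}}

```text
time_s: 15.92
position: [0.5391, -0.3835, 0.0138]
orientation: [[0.976, -0.219, 0.0], [-0.219, -0.976, -0.0], [0.0, 0.0, -1.0]]
wrist_force: [-0.8, -0.4, -2.6]
grip_width: 0.0495
gripper_force: 30.0
```

>>> {"fn": "apply_moves", "kwargs": {"moves": [[0.04,[0,0,-0.03],0],[0.04,[0,0,-0.045],0],[0.04,[0,0,-0.045],0],[0.04,[0,0,-0.03],0],[0.04,[0,0,0],0]]}}

```text
time_s: 16.55
position: [0.5404, -0.3849, 0.1667]
orientation: [[0.976, -0.219, 0.004], [-0.219, -0.976, -0.004], [0.005, 0.003, -1.0]]
wrist_force: [0.5, 0.4, -3.4]
grip_width: 0.0497
gripper_force: 30.0
```

```bash
python3 -c "
from h import *
go([.6098,.0976,.16],-12.6)
"
```

```text
t 16.55 pos [ 0.5404 -0.3849  0.1667] yaw -12.67 F [ 0.5  0.4 -3.4] w 0.0497 gf 30.0
tool delta mm [ -38.2 -486.     4.9] spin -0.1
```

>>> {"fn": "apply_moves", "kwargs": {"moves": [[0.04,[-0.003,-0.03,0],0],[0.04,[-0.004,-0.05,0],0],[0.04,[-0.004,-0.05,0],0],[0.04,[-0.004,-0.05,0],0],[0.04,[-0.004,-0.05,0],0]]}}

```text
time_s: 17.18
position: [0.5696, -0.1527, 0.1608]
orientation: [[0.976, -0.22, -0.003], [-0.22, -0.976, 0.002], [-0.004, -0.001, -1.0]]
wrist_force: [0.7, -0.0, -2.3]
grip_width: 0.0495
gripper_force: 30.0
```

>>> {"fn": "apply_moves", "kwargs": {"moves": [[0.04,[-0.004,-0.05,0],0],[0.04,[-0.004,-0.05,0],0],[0.04,[-0.004,-0.05,0],0],[0.04,[-0.004,-0.05,0],0],[0.04,[-0.003,-0.03,0],0]]}}

```text
time_s: 17.8
position: [0.6013, 0.0762, 0.1607]
orientation: [[0.976, -0.218, -0.004], [-0.218, -0.976, 0.001], [-0.004, 0.0, -1.0]]
wrist_force: [0.4, 0.4, -1.8]
grip_width: 0.0496
gripper_force: 30.0
```

>>> {"fn": "apply_moves", "kwargs": {"moves": [[0.04,[0,-0.015,0],0],[0.04,[0,0,0],0],[0.04,[0,0,0],0],[0.04,[0,0,0],0]]}}

```text
time_s: 18.3
position: [0.6061, 0.087, 0.1635]
orientation: [[0.975, -0.221, -0.0], [-0.221, -0.975, -0.0], [-0.0, 0.0, -1.0]]
wrist_force: [-0.0, -1.2, -3.1]
grip_width: 0.0495
gripper_force: 30.0
```

```bash
python3 -c "
from h import *
go([.6098,.0976,.125],-12.6)
a=read_camera('top');b=read_camera('side')
cv2.imwrite('pics/m5.png',np.hstack([cv2.resize(a[130:250,140:260],(400,400),interpolation=2),cv2.resize(b[165:285,170:290],(400,400),interpolation=2)]))
"
```

```text
t 18.3 pos [0.6061 0.087  0.1635] yaw -12.76 F [-0.  -1.2 -3.1] w 0.0495 gf 30.0
tool delta mm [  1.2 -11.1  38.5] spin -0.2
```

>>> {"fn": "apply_moves", "kwargs": {"moves": [[0.04,[0.001,-0.011,0],0],[0.04,[0,0,0.02],0],[0.04,[0,0,0.02],0],[0.04,[0,0,0],0],[0.04,[0,0,0],0]]}}

```text
time_s: 19.02
position: [0.6095, 0.0987, 0.1234]
orientation: [[0.976, -0.219, -0.0], [-0.219, -0.976, -0.0], [-0.0, 0.0, -1.0]]
wrist_force: [-0.5, -0.5, -2.1]
grip_width: 0.0494
gripper_force: 30.0
```

```bash
python3 -c "
from h import *
go([.6098,.0976,.0936],-12.6)
a=read_camera('top');b=read_camera('side')
cv2.imwrite('pics/m5.png',np.hstack([cv2.resize(a[110:230,140:260],(400,400),interpolation=2),cv2.resize(b[185:285,180:280],(400,400),interpolation=2)]))
"
```

```text
t 19.02 pos [0.6095 0.0987 0.1234] yaw -12.68 F [-0.5 -0.5 -2.1] w 0.0494 gf 30.0
tool delta mm [ 0.6  1.  29.8] spin -0.1
```

View pics/m5.png

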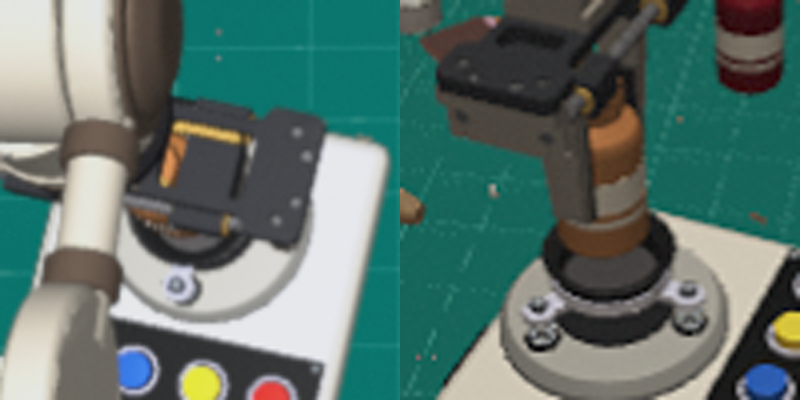

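The side crop shows the gripped tan bottle upright, its foot at (600,240) just above the cup, whose rim is centred at (608,260). It looks well aligned, so I'll lower it gently.

>>> {"fn": "apply_moves", "kwargs": {"moves": [[0.04,[0.0005,0.001,0.008],0],[0.04,[0,0,0.006],0],[0.04,[0,0,0.005],0],[0.04,[0,0,0],0],[0.04,[0,0,0],0]]}}

```text
time_s: 19.75
position: [0.6099, 0.0977, 0.1047]
orientation: [[0.976, -0.219, 0.0], [-0.219, -0.976, -0.0], [0.0, -0.0, -1.0]]
wrist_force: [0.3, 0.1, -1.7]
grip_width: 0.0495
gripper_force: 30.0
```

>>> {"fn": "apply_moves", "kwargs": {"moves": [[0.04,[0,0,0.004],0],[0.04,[0,0,0.003],0],[0.04,[0,0,0.003],0],[0.04,[0,0,0],0],[0.04,[0,0,0],0]]}}

```text
time_s: 20.38
position: [0.6097, 0.0977, 0.0945]
orientation: [[0.976, -0.219, -0.0], [-0.219, -0.976, 0.0], [-0.0, 0.0, -1.0]]
wrist_force: [-0.5, -0.2, -2.4]
grip_width: 0.0494
gripper_force: 30.0
```

Clean entry with no side force. Next, down to the seat and press.

>>> {"fn": "apply_moves", "kwargs": {"moves": [[0.04,[0,0,0.002],0],[0.04,[0,0,0.002],0],[0.04,[0,0,0.002],0],[0.04,[0,0,0],0],[0.04,[0,0,0],0]]}}

```text
time_s: 21.0
position: [0.6099, 0.0977, 0.0891]
orientation: [[0.976, -0.219, 0.0], [-0.219, -0.976, 0.0], [0.0, -0.0, -1.0]]
wrist_force: [-4.9, -0.9, 5.4]
grip_width: 0.0491
gripper_force: 30.0
```

>>> {"fn": "apply_moves", "kwargs": {"moves": [[0.04,[0,0,0.002],0],[0.04,[0,0,0.002],0],[0.04,[0,0,0.002],0],[0.04,[0,0,0],0],[0.04,[0,0,0],0]]}}

```text
time_s: 21.62
position: [0.61, 0.0977, 0.0837]
orientation: [[0.976, -0.219, 0.0], [-0.219, -0.976, -0.0], [0.0, -0.0, -1.0]]
wrist_force: [-6.0, -0.1, 8.7]
grip_width: 0.0495
gripper_force: 30.0
```

>>> {"fn": "apply_moves", "kwargs": {"moves": [[0.04,[0,0,0.001],0],[0.04,[0,0,0.001],0],[0.04,[0,0,0.001],0],[0.04,[0,0,0],0],[0.04,[0,0,0],0]]}}

```text
time_s: 22.25
position: [0.6101, 0.0977, 0.0811]
orientation: [[0.976, -0.219, 0.001], [-0.219, -0.976, -0.0], [0.001, 0.0, -1.0]]
wrist_force: [-6.3, 0.8, 10.5]
grip_width: 0.0494
gripper_force: 30.0
```

>>> {"fn": "apply_moves", "kwargs": {"moves": [[0.04,[0,0,0.001],0],[0.04,[0,0,0.001],0],[0.04,[0,0,0],0],[0.04,[0,0,0],0]]}}

```text
time_s: 22.75
position: [0.6101, 0.0977, 0.0795]
orientation: [[0.976, -0.219, 0.001], [-0.219, -0.976, -0.0], [0.001, 0.0, -1.0]]
wrist_force: [-8.4, -0.2, 12.2]
grip_width: 0.0495
gripper_force: 30.0
```

>>> {"fn": "apply_moves", "kwargs": {"moves": [[0.04,[0,0,0.001],0],[0.04,[0,0,0],0],[0.04,[0,0,0],0]]}}

```text
time_s: 23.12
position: [0.6103, 0.0977, 0.0795]
orientation: [[0.976, -0.219, 0.001], [-0.219, -0.976, -0.0], [0.001, 0.0, -1.0]]
wrist_force: [-9.9, -0.2, 16.5]
grip_width: 0.0497
gripper_force: 30.0
```

The cradle is on its bottom stop: 14 mm of travel, then the force rises with no further motion, and the bottle hasn't slipped. Handing in while still gripping.

```bash
python3 -c "
from h import *
go([.61,.0977,.0795],-12.6)
print(hand_in())"
```

```text
t 23.12 pos [0.6103 0.0977 0.0795] yaw -12.65 F [-9.9 -0.2 16.5] w 0.0497 gf 30.0
tool delta mm [-0.3  0.1  0. ] spin -0.1
the job is handed in; nothing more can be done
None
```

I pushed green, blue and yellow fully in, in that order, without pushing red; the tan bottle is in the cradle, gripped and held at the bottom stop, and the job was handed in at 23 s with no verdict returned.

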